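# Hover the reference lens over the lens-meter stop

### The job

First turn the detented turret of the lens-measuring station (it has a red pin for turning) one click, counter-clockwise seen from above, so that the green stop comes to the pointer. Then pick up the blue reference-lens carrier from its tray, bring it over without bumping the black screen or the station, and finish while holding it: hovering level and centred over the green stop, its handle bar in line with the pointer's yellow line, with about one centimetre of air below it. Leave the orange spare carrier, the drop bottle and the spectacle case where they are.

Things in the scene. Friction and masses are not known exactly. Their poses are not given: they have to be found in the camera images.
- station: Fixed lens-measuring station: white, 250 x 230 mm, flat top at 46 mm, round turret on it. Origin: centre of the underside, below the turret's axis. Its -x axis points from that axis to the measuring point and the black pointer block (34 x 12 mm, top at 61 mm, 105 mm from the axis, yellow line along x). Display housing (140 x 22 mm, top at 80 mm) along its +y edge. Yaw varies.
- turret (a joint): Angle of the turret (rad) about the station's axis, + counter-clockwise from above. Disc 170 mm across, top at 60 mm, three conical stops 60 degrees apart at 52 mm radius, 14 mm high, 34 mm wide at the foot: green, white, black. Sprung clicks at -1.047, 0, +1.047; hard stops 0.12 beyond. Starts near 0 (white at pointer); green is at the pointer at 1.047. About 3 N at the pin; past half way it snaps on.
- turret_pin (a point): Centre of the top of the red upright pin on the turret, 16 mm diameter, 46 mm tall above the disc, top 106 mm above the table, 70 mm from the turret's axis. It turns with the turret.
- green_stop (a point): Centre of the top face of the green conical stop, 74 mm above the table (24 mm top diameter), 52 mm from the turret's axis. It turns with the turret.
- measuring_point (a point): Fixed point of the station where the green stop's top centre must be: 52 mm from the turret's axis towards the pointer, 74 mm above the table.
- carrier: Blue reference-lens carrier, loose, about 80 g, on the tray: ring of 52 mm diameter and 8 mm height with a clear lens, two thin posts, and across them a blue handle bar along its x axis, 56 mm long, 10 mm thick (y), from 40 to 54 mm above the underside, free air below it. Origin: centre of the ring's underside; z up.
- spare: Orange spare carrier of the same shape, on the same tray, about 110 mm from the blue one; which stands nearer varies. Leave alone.
- tray: Fixed flat black rubber pad, 250 (x) x 130 (y) x 12 mm, under the two carriers. Origin: centre of its underside.
- screen: Fixed upright black light screen between tray and station, 240 mm long (its x), 12 mm thick (its y), 120 mm high, on a 45 mm wide foot. Origin: centre of its underside.
- drops: Small loose upright bottle, 32 mm diameter, 75 mm tall, beyond the far end of the screen. Origin: centre of its underside. Leave alone.
- case: Loose green spectacle case, 60 (x) x 155 (y) x 40 mm, on the far side of the tray from the screen. Origin: centre of its underside. Leave alone.

How it is judged:
By the outcome, as a careful person would: the job done as asked, in the order asked, and still so for the second after the job is handed in, while the arm keeps its last pose, push and grip.
It also fails if it takes over 69 s, if anything falls off the work surface, if the arm or the gripper's body presses on something with over 40 N, if the wrist force passes 120 N, or if a joint passes its speed limit or range.

### The arm

A 6-joint arm with a two-finger parallel gripper is mounted at the origin on the work surface. World frame = base frame: x ahead of the robot, y to its left, z up, the work surface at z = 0. Lengths are in m, angles in rad, forces in N, time in s.
With the tool pointing down it reaches from about 0.3 to 0.875 m from the base axis. Payload 6.4 kg.
Tool frame: the origin (TCP) lies between the finger pads; the fingertips stand 19 mm ahead of it and the grasp point (between the pads) is the TCP (ctrl.tips_ahead is the z of the fingertips in the tool frame, in m); z points along the fingers, y is the line along which they close (so a half turn about z gives the same grasp; the last joint's range is limited). The gripper opens to 85 mm and grips with 20 to 120 N. Pads are 22 mm wide; open, the fingers measure 114 mm over their backs; the gripper's body (76 mm by 85 mm) begins 54 mm behind the grasp point. The pads swing forward as they close: fully open they stand 13 mm farther back than shut.
Start: joints at [-1.466, 0.181, 1.607, -0, 1.354, -0.206], TCP at [0.176, -0.547, 0.25] pointing down, gripper open.
Joint ranges: [-2.99, 2.99], [-0.89, 2.07], [0.3, 2.58], [-1.14, 4.28], [0, 2.63], [-3.12, 3.12]. Speed limits (rad/s): [2.57, 2.57, 3.01, 3.14, 3.14, 3.14].

### API

Orientations are given as a unit quaternion [w, x, y, z].
In Python, from bench import readout, vision, ctrl gives the robot as it stands.
- The arm moves only by the tool play_rows, never from a script. Its arguments are lists of equal length, an entry for each row: "xyz": the shift along the tool's x, y, z in mm, a list of three; "rot": the turn, a rotation vector about the tool's x, y, z in rad, a list of three; "grip": the opening, from 0 (shut) to 1 (fully open). In form: {"xyz": [[x, y, z], ...], "rot": [[rx, ry, rz], ...], "grip": [grip, ...]}. A call has exactly 10 rows; each row is the pose to reach, as a shift and turn from the pose commanded when the call began, along the tool's axes at that moment; what a row does not reach only later rows make up. A row lasts 1/8 s, in which the tool goes at most 62.5 mm and 10.7 degrees, less where a joint would pass 70% of its speed; a pose out of reach is approached as far as the arm can. A call with a gripper value outside its range is refused whole. The fingers move at their own pace and stop on an object; the grip force is fixed at half the most. Time passes only in rows, so rows that repeat a pose let the fingers close, or fill a call up. It gives the time, the measured TCP pose, the force, the opening and the grip force at its end, in the units of the state.
- readout.get_obs(): the state, without advancing time (a new reading comes with each control period).
- vision.camera(name): name is "scene" or "top" or "wrist"; returns a dict with "color" (480x640x3 uint8, red, green, blue), "depth" (480x640 float32, m along the optical axis (not along the pixel's ray), 0 where there is no reading), "camera_matrix" (3x3 intrinsics, pixels), "k1" (the pictures are not rectified: a ray, as slopes to the right and down, at radius r is drawn at 1 + k1 r^2 times it, then the intrinsics apply), "extrinsics" (4x4, takes a point from camera to world coordinates); the wrist camera has in their place "hand_eye" (4x4, takes a point from camera to tool coordinates, whose origin is the TCP and whose axes are the flange's). Camera axes: x right, y down, z forward; pixel columns grow to the right and rows downward; lengths in m; the calibration is good to about 2 mm. A picture is of the moment at which its call begins: read the wrist's pose just before it.
- ctrl.hand_in(): hands the job in; it is judged then, once.
The state is a dict: "time_s": time; "q": joint angles; "dq": joint speeds; "joint_efforts": joint torques, N m; "eef_pos": TCP position; "eef_rot": TCP orientation; "wrist_force": force on the tool from outside, world axes, zero at the start; "torque": the same for the moment, N m; "opening": opening from 0.0 (shut) to 1.0 (fully open); "grasp_force": force on a finger pad.
Only numpy, scipy, OpenCV 4.12 (cv2) and the standard library are available. Lean on these libraries where they do the work, as an engineer would, in place of code of your own. Each camera call takes 0.05 s, during which the arm holds its last target. There are 200 camera calls.

## Working session

There is one attempt and no reset: what is moved stays moved. The work goes in short steps, Python scripts to look and compute and a tool call to move; the robot and the scene stay as the last step left them, time stands still between calls to the robot, and variables do not carry over. Pictures are saved under pics/ and viewed, at most 10 in all, crops included, and the job is handed in when it is done.

Besides the shell and the picture viewer there is one more tool, called after "Call:" as name(argument=value, ...) on one line, values as JSON. play_rows: Moves the arm, as the interface text tells. Its arguments: {"type":"object","properties":{"xyz":{"type":"array","items":{"type":"array","items":{"type":"number"}}},"rot":{"type":"array","items":{"type":"array","items":{"type":"number"}}},"grip":{"type":"array","items":{"type":"number"}}},"required":["xyz","rot","grip"]}

```bash
mkdir -p pics; cat > h.py <<'E'
import numpy as np, cv2
from scipy.spatial.transform import Rotation as R
from bench import readout, vision, ctrl
def tcpT():
    o=readout.get_obs(); T=np.eye(4); w,x,y,z=o["eef_rot"]
    T[:3,:3]=R.from_quat([x,y,z,w]).as_matrix(); T[:3,3]=o["eef_pos"]; return T
def shot(name):
    T=tcpT(); c=vision.camera(name)
    c["T"]=c["extrinsics"] if name!="wrist" else T@np.array(c["hand_eye"])
    c["T"]=np.array(c["T"]); return c
def rays(c,uv):
    K=np.array(c["camera_matrix"]); uv=np.atleast_2d(np.asarray(uv,float))
    s=cv2.undistortPoints(uv.reshape(-1,1,2),K,np.array([c["k1"],0,0,0.])).reshape(-1,2)
    d=np.c_[s,np.ones(len(s))]@c["T"][:3,:3].T
    return c["T"][:3,3],d
def onplane(c,uv,z):
    o,d=rays(c,uv); return o+d*((z-o[2])/d[:,2])[:,None]
def proj(c,P):
    P=np.atleast_2d(P); q=(P-c["T"][:3,3])@c["T"][:3,:3]; s=q[:,:2]/q[:,2:]
    s=s*(1+c["k1"]*(s**2).sum(1))[:,None]; K=np.array(c["camera_matrix"])
    return s*[K[0,0],K[1,1]]+[K[0,2],K[1,2]]
def tri(c1,p1,c2,p2):
    A=0;b=0;
    for c,p in((c1,p1),(c2,p2)):
        o,d=rays(c,p); d=d[0]/np.linalg.norm(d[0]); M=np.eye(3)-np.outer(d,d); A=A+M; b=b+M@o
    X=np.linalg.solve(A,b); return X
def mask(c,h0,h1,s=90,v=50):
    q=cv2.cvtColor(c["color"],cv2.COLOR_RGB2HSV); 
    m=cv2.inRange(q,(h0,s,v),(h1,255,255))
    return m
def blobs(m,amin=15):
    n,l,st,ce=cv2.connectedComponentsWithStats(m)
    return sorted([(int(st[i,4]),ce[i].round(1).tolist(),st[i,:4].tolist()) for i in range(1,n) if st[i,4]>=amin],reverse=True)[:5]
def save(c,f): cv2.imwrite("pics/"+f,cv2.cvtColor(c["color"],cv2.COLOR_RGB2BGR))
E
cat > a.py <<'E'
from h import *
for n in("scene","top"):
    c=shot(n); save(c,n+"0.png"); print(n,c["T"].round(3).tolist(),c["k1"],c["camera_matrix"][0][0])
    for k,a in dict(red=(0,4,150,60),orange=(6,20,130,60),yellow=(22,34),green=(45,85,60,40),blue=(100,125,120,50)).items(): print(k,blobs(mask(c,*a)))
print(readout.get_obs())
E
python3 a.py
```

```text
scene [[-0.069, 0.605, -0.793, 1.32], [0.998, 0.033, -0.061, 0.001], [-0.011, -0.795, -0.606, 0.664], [0.0, 0.0, 0.0, 1.0]] -0.023173844584922138 514.1485220181946
red [(31, [447.2, 205.1], [444, 203, 7, 5])]
orange [(474, [121.5, 100.1], [104, 86, 31, 30]), (373, [460.5, 73.4], [420, 68, 76, 11]), (121, [251.0, 190.2], [244, 181, 14, 19]), (79, [259.5, 208.3], [251, 200, 15, 15]), (39, [414.7, 73.2], [407, 70, 18, 7])]
yellow [(18, [473.6, 182.7], [472, 180, 4, 7])]
green [(2181, [151.3, 234.6], [111, 220, 81, 30]), (186, [371.3, 295.4], [363, 289, 17, 15]), (175, [491.7, 205.0], [484, 198, 16, 14]), (119, [524.9, 226.2], [521, 203, 8, 48]), (57, [108.5, 81.1], [105, 72, 8, 19])]
blue [(2130, [202.2, 56.1], [174, 33, 59, 46]), (2000, [43.7, 45.3], [18, 11, 61, 66]), (1437, [98.4, 129.5], [45, 114, 108, 29]), (672, [56.2, 180.3], [26, 172, 61, 17]), (306, [634.5, 231.9], [625, 218, 15, 41])]
top [[-0.005, -0.988, 0.155, 0.43], [-1.0, 0.004, -0.005, -0.052], [0.004, -0.155, -0.988, 1.0], [0.0, 0.0, 0.0, 1.0]] 0.009064640035965115 477.9594236774777
red [(159, [18.2, 240.9], [12, 232, 1
[... 694 characters left out ...]
, 27])]
{'time_s': 0.1, 'q': array([-1.46634209e+00,  1.81461839e-01,  1.60788263e+00, -1.11916714e-05,
        1.35381846e+00, -2.06315785e-01]), 'dq': array([ 0.00108344, -0.00184314, -0.0030029 ,  0.00039281,  0.00045496,
        0.00046142]), 'joint_efforts': array([-4.80525614e-04, -4.45882273e+01, -3.52239347e+01, -2.79135356e-04,
        4.15616450e-03,  5.31024671e-05]), 'eef_pos': array([ 0.17578613, -0.54698729,  0.24948925]), 'eef_rot': array([-7.84397614e-04,  9.87951528e-01,  1.54761632e-01,  3.45137810e-05]), 'wrist_force': array([-0.47205069,  0.84756106,  0.01366886]), 'torque': array([-0.04343526,  0.01985601,  0.00756658]), 'grasp_force': 0.0, 'opening': 1.0016268255141207}
```

View pics/top0.png

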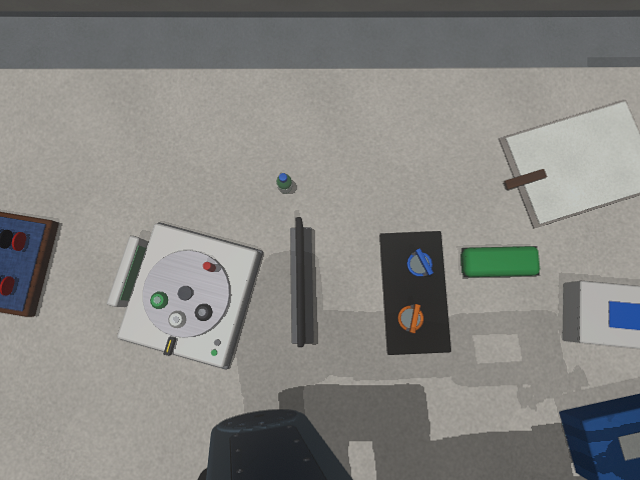

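View pics/scene0.png

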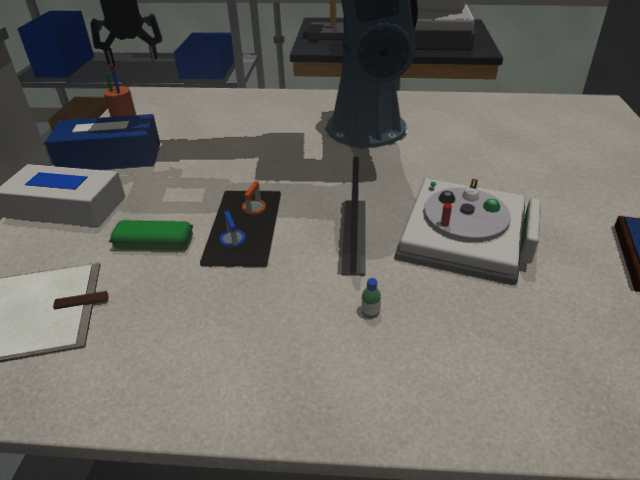

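The top view shows the station at left: turret centre about (186,293), red pin (208,266), green stop (159,300), pointer (170,346). The screen is at u≈300 and the tray at right, with the blue carrier at (420,263), the orange one at (411,318), the case at (500,261) and the bottle at (284,182). The scene view agrees: pin (447,213), blue carrier (232,233), orange (254,203).

```bash
cat > b.py <<'E'
from h import *
s=shot("scene");t=shot("top")
def near(c,a,p,r=25,amin=8):
    b=[x for x in blobs(mask(c,*a),amin) if np.hypot(*(np.array(x[1])-p))<r]
    return b
red=(0,4,120,50);red2=(172,180,120,50)
for n,a,ps,pt in(("red",(0,5,110,40),(447,210),(208,266)),("yel",(20,36,80,50),(473,183),(169,346)),("green",(45,85,60,40),(491,205),(159,300))):
    bs,bt=near(s,a,ps),near(t,a,pt); print(n,bs,bt)
    if bs and bt: print(tri(s,bs[0][1],t,bt[0][1]).round(4))
# blue bar: crop
for c,n,box in((s,"scene",(205,205,265,255)),(t,"top",(395,240,445,290))):
    m=np.zeros((480,640),np.uint8); x0,y0,x1,y1=box; m[y0:y1,x0:x1]=mask(c,100,128,120,50)[y0:y1,x0:x1]; print(n,blobs(m,5))
P=[(196,265),(186,293)]
print("axis ",onplane(t,(186,293),.064), "pin",onplane(t,(210,266),.106),"green",onplane(t,(159,300),.070),"yellow",onplane(t,(168.2,346),.061),"blue",onplane(t,(424,262),.066),"white",onplane(t,(177,319),.07))
print("screen top ends",onplane(t,[(298,215),(300,346)],.12))
print("tray",onplane(t,[(380,234),(440,232),(450,352),(388,354)],.012).round(3))
big=cv2.resize(t["color"][225:365,100:260],None,fx=5,fy=5,interpolation=cv2.INTER_CUBIC)[:600]
E
python3 b.py
```

```text
red [(166, [446.0, 213.8], [441, 203, 11, 23])] [(52, [206.5, 265.5], [203, 262, 8, 8])]
[0.5214 0.159  0.0876]
yel [(18, [473.6, 182.7], [472, 180, 4, 7])] [(26, [168.3, 345.9], [166, 340, 6, 13])]
[0.3701 0.2349 0.0627]
green [(175, [491.6, 205.0], [484, 199, 16, 13])] [(196, [159.2, 300.0], [150, 292, 18, 17])]
[0.4572 0.2563 0.066 ]
scene [(190, [233.8, 226.4], [224, 210, 22, 36]), (78, [224.6, 240.6], [219, 231, 16, 16])]
top [(203, [425.2, 260.9], [416, 248, 18, 27]), (84, [411.8, 266.6], [407, 255, 16, 21])]
axis  [[0.4704834  0.20594235 0.064     ]] pin [[0.51870553 0.15150451 0.106     ]] green [[0.45710864 0.25559734 0.07      ]] yellow [[0.36987382 0.23679222 0.061     ]] blue [[ 0.52861656 -0.25886828  0.066     ]] white [[0.42083678 0.21952905 0.07      ]]
screen top ends [[ 0.61257345 -0.0136384   0.12      ]
 [ 0.37220589 -0.01780605  0.12      ]]
tray [[ 0.594 -0.181  0.012]
 [ 0.597 -0.307  0.012]
 [ 0.352 -0.316  0.012]
 [ 0.348 -0.191  0.012]]
```

Call:
play_rows(xyz=[[20, -24, 0], [55, -65, 0], [90, -106, 0], [125, -147, 0], [160, -188, 0], [195, -230, 0], [230, -271, 0], [265, -312, 0], [300, -353, 0], [325, -383, 0]], rot=[[0, 0, -0.04], [0, 0, -0.08], [0, 0, -0.12], [0, 0, -0.16], [0, 0, -0.2], [0, 0, -0.25], [0, 0, -0.3], [0, 0, -0.35], [0, 0, -0.4], [0, 0, -0.43]], grip=[0, 0, 0, 0, 0, 0, 0, 0, 0, 0])

```text
time_s: 1.45
eef_pos: [0.3685, -0.0814, 0.2504]
eef_rot: [0.0, 0.932, 0.363, 0.0]
wrist_force: [0.7, -0.4, 0.4]
opening: -0.003
grasp_force: 0.0
```

```bash
cat > c.py <<'E'
from h import *
import sys
def togo(xy=None,z=None,ang=None):
    T=tcpT(); d=np.zeros(3)
    if xy is not None: d[:2]=np.array(xy)-T[:2,3]
    if z is not None: d[2]=z-T[2,3]
    a=np.degrees(np.arctan2(T[1,0],T[0,0]))
    print("tcp",(T[:3,3]*1e3).round(1),"toolx",a.round(2),"zaxis",T[:3,2].round(4),"go mm",(T[:3,:3].T@d*1e3).round(1), "rz",None if ang is None else np.radians(-((ang-a+180)%360-180)).round(3))
E
python3 - <<'E'
from c import *
c=vision.camera("wrist"); print(np.round(c["hand_eye"],3).tolist(), c["camera_matrix"][0][0])
togo((.47,.16),.25,42)
E
```

```text
[[0.001, -0.966, -0.259, 0.065], [1.0, 0.0, 0.002, -0.0], [-0.002, -0.259, 0.966, -0.123], [0.0, 0.0, 0.0, 1.0]] 416.34765040987077
tcp [369.3 -78.3 250.3] toolx 42.74 zaxis [ 0.0014  0.0026 -1.    ] go mm [ 235.7 -106.6    1.1] rz 0.013
```

Call:
play_rows(xyz=[[25, -11, 0], [55, -25, 0], [85, -38, 0], [115, -52, 0], [145, -66, 0], [175, -79, 0], [200, -91, 0], [220, -100, 0], [236, -107, 0], [236, -107, 0]], rot=[[0, 0, 0], [0, 0, 0], [0, 0, 0], [0, 0, 0], [0, 0, 0], [0, 0, 0], [0, 0, 0], [0, 0, 0], [0, 0, 0], [0, 0, 0]], grip=[0, 0, 0, 0, 0, 0, 0, 0, 0, 0])

```text
time_s: 2.75
eef_pos: [0.4702, 0.1553, 0.2501]
eef_rot: [-0.0, 0.932, 0.363, -0.0]
wrist_force: [0.3, -0.1, 0.1]
opening: 0.0
grasp_force: 0.0
```

```bash
python3 - <<'E'
from c import *
togo((.47,.16),.25,42)
c=shot("wrist"); save(c,"w1.png"); np.save("w1.npy",c,allow_pickle=True)
for k,a in dict(red=(0,5,110,40),yellow=(20,36,80,50),green=(45,85,60,40)).items():
    for b in blobs(mask(c,*a))[:3]: print(k,b,onplane(c,b[1],{"red":.106,"yellow":.061,"green":.07}[k]).round(4))
E
```

```text
tcp [470.2 155.3 250.1] toolx 42.51 zaxis [-4.e-04 -1.e-04 -1.e+00] go mm [ 3.  -3.6  0.1] rz 0.009
red (528, [366.3, 168.8], [353, 156, 27, 27]) [[0.5192 0.1594 0.106 ]]
yellow (208, [158.3, 239.2], [144, 229, 29, 21]) [[0.3702 0.235  0.061 ]]
green (2512, [182.7, 34.0], [123, 0, 127, 73]) [[0.5015 0.3106 0.07  ]]
green (1287, [205.1, 135.2], [183, 113, 44, 45]) [[0.4591 0.2555 0.07  ]]
green (802, [628.2, 118.5], [614, 100, 26, 37]) [[0.6805 0.0374 0.07  ]]
```

View pics/w1.png

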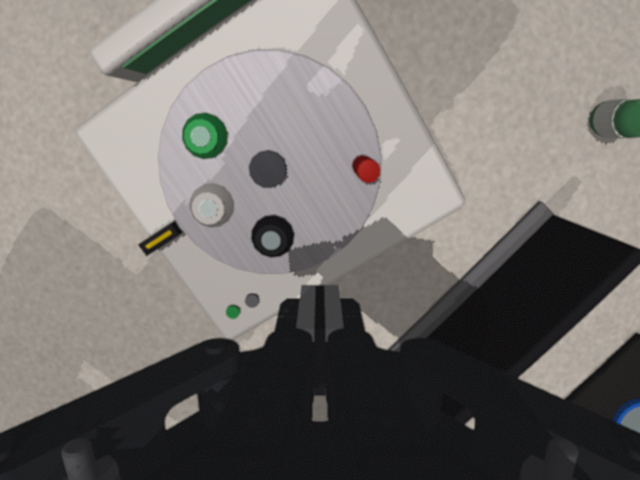

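The wrist view shows the green top at (200,136), white (208,208), black (271,240), pin (367,169), pointer line (158,239) and the disc centred near (270,161).

```bash
python3 - <<'E'
from c import *
c=np.load("w1.npy",allow_pickle=True).item()
P=onplane(c,[(200,136),(208,208),(271,240)],.074)
A=np.c_[2*P[:,:2],np.ones(3)]; s=np.linalg.solve(A,(P[:,:2]**2).sum(1)); print("axis from stops",s[:2],np.sqrt(s[2]+s[:2]@s[:2]),"disc",onplane(c,(270,161),.06))
ax=np.array([.471,.2085]); pin=onplane(c,(370,171),.106)[0,:2]; print("pin",pin)
ax=(s[:2]+onplane(c,(270,161),.06)[0,:2])/2
v=pin-ax; a0=np.degrees(np.arctan2(v[1],v[0])); print("ax",ax,"r",np.hypot(*v),"a",a0)
yl=onplane(c,(158.3,239.2),.061)[0,:2]-ax; print("pointer ang",np.degrees(np.arctan2(yl[1],yl[0])),np.hypot(*yl))
T=tcpT()
for da in(-25,0,10,20,30,40,50):  # tool centre trails pin by 22 mm tangentially
    a=np.radians(a0+da); pp=ax+.07*np.array([np.cos(a),np.sin(a)])-.021*np.array([-np.sin(a),np.cos(a)])
    d=T[:3,:3].T@np.r_[pp-T[:2,3],0]*1e3; print(da,pp.round(4),d.round(1),"rz",(-np.radians(a0+da+90-42.5)).round(3))
E
```

```text
axis from stops [0.47118418 0.2066919 ] 0.05238529825351542 disc [[0.47514044 0.20935877 0.06      ]]
pin [0.51981436 0.1567385 ]
ax [0.47316231 0.20802534] r 0.0693307514655692 a -47.70939757932667
pointer ang 165.334420516188 0.10643252322071016
-25 [0.4739 0.1349] [-10.5  17.2   0. ] rz 0.44
0 [0.5047 0.1421] [17.1 32.8 -0. ] rz 0.004
10 [0.5157 0.1486] [29.5 35.4 -0. ] rz -0.171
20 [0.5254 0.1569] [42.3 35.8 -0. ] rz -0.345
30 [0.5335 0.1667] [54.9 34.  -0. ] rz -0.52
40 [0.5397 0.1778] [67.  30.1 -0.1] rz -0.694
50 [0.5439 0.1898] [78.2 24.1 -0.1] rz -0.869
```

Call:
play_rows(xyz=[[-4, 20, 20], [-4, 33, 50], [-4, 33, 80], [-4, 33, 110], [-4, 33, 135], [-4, 33, 149], [-4, 33, 153], [-2, 33, 153], [2, 33, 153], [6, 33, 153]], rot=[[0, 0, 0], [0, 0, 0], [0, 0, 0], [0, 0, 0], [0, 0, 0], [0, 0, 0], [0, 0, 0], [0, 0, 0], [0, 0, 0], [0, 0, 0]], grip=[0, 0, 0, 0, 0, 0, 0, 0, 0, 0])

```text
time_s: 4.05
eef_pos: [0.4976, 0.1348, 0.0981]
eef_rot: [0.0, 0.932, 0.362, 0.001]
wrist_force: [0.9, -1.1, -0.4]
opening: 0.003
grasp_force: 0.0
```

Call:
play_rows(xyz=[[5, 0, 0], [11, 0, 0], [17, 1.5, 0], [23.5, 2.5, 0], [30, 3, 0], [36, 3, 0], [43, 2, 0], [49, 1, 0], [55, -1, 0], [61, -3, 0]], rot=[[0, 0, 0], [0, 0, 0], [0, 0, -0.09], [0, 0, -0.17], [0, 0, -0.26], [0, 0, -0.35], [0, 0, -0.44], [0, 0, -0.52], [0, 0, -0.61], [0, 0, -0.7]], grip=[0, 0, 0, 0, 0, 0, 0, 0, 0, 0])

```text
time_s: 5.3
eef_pos: [0.54, 0.1783, 0.0972]
eef_rot: [-0.0, 0.751, 0.661, -0.0]
wrist_force: [-0.3, 0.7, 0.5]
opening: 0.001
grasp_force: 0.0
```

```bash
cat > g.py <<'E'
from c import *
togo()
t=shot("top"); s=shot("scene")
for n,c in(("top",t),("scene",s)):
    for b in blobs(mask(c,45,85,60,40),20)+blobs(mask(c,0,5,110,40),8): print(n,b,onplane(c,b[1],.07).round(4).tolist())
save(t,"t_last.png")
E
python3 g.py
```

```text
tcp [540.  178.3  97.2] toolx 82.72 zaxis [-2.e-04  0.e+00 -1.e+00] go mm [0. 0. 0.] rz None
top (2224, [500.0, 261.3], [461, 246, 79, 31]) [[0.5289, -0.4066, 0.07]]
top (341, [130.1, 280.1], [120, 261, 21, 39]) [[0.4957, 0.3132, 0.07]]
top (93, [284.1, 182.7], [277, 175, 14, 13]) [[0.6891, 0.0165, 0.07]]
top (30, [213.6, 352.4], [211, 350, 6, 6]) [[0.3581, 0.1477, 0.07]]
top (165, [18.5, 240.9], [12, 232, 14, 19]) [[0.5734, 0.5345, 0.07]]
top (114, [6.1, 286.1], [0, 277, 14, 18]) [[0.4854, 0.55, 0.07]]
scene (2178, [151.2, 234.6], [111, 220, 81, 30]) [[0.5939, -0.3955, 0.07]]
scene (189, [371.4, 295.5], [363, 289, 17, 15]) [[0.7291, 0.0169, 0.07]]
scene (126, [478.8, 196.1], [473, 189, 13, 14]) [[0.4326, 0.2338, 0.07]]
scene (122, [524.9, 225.9], [521, 203, 8, 48]) [[0.529, 0.305, 0.07]]
scene (60, [108.4, 80.8], [105, 72, 8, 19]) [[-0.1448, -0.7962, 0.07]]
scene (164, [473.3, 221.6], [468, 210, 12, 24]) [[0.5207, 0.2097, 0.07]]
scene (15, [111.6, 66.7], [110, 64, 4, 6]) [[-0.2637, -0.8366, 0.07]]
```

Call:
play_rows(xyz=[[-8, 0, 0], [-16, 0, 0], [-20, 0, -20], [-20, 0, -55], [-20, 0, -95], [-20, 0, -130], [-35, 0, -150], [-60, 0, -153], [-75, 0, -153], [-80, 0, -153]], rot=[[0, 0, 0], [0, 0, 0], [0, 0, 0], [0, 0, 0], [0, 0, 0], [0, 0, 0], [0, 0, 0], [0, 0, 0], [0, 0, 0], [0, 0, 0]], grip=[0, 0, 0, 0, 0, 0, 0, 0, 0, 0])

```text
time_s: 6.65
eef_pos: [0.5289, 0.0972, 0.2494]
eef_rot: [-0.001, 0.752, 0.659, -0.001]
wrist_force: [-0.2, -0.1, 0.2]
opening: -0.002
grasp_force: 0.0
```

```bash
python3 - <<'E'
from c import *
togo()
c=shot("wrist"); save(c,"w2.png"); np.save("w2.npy",c,allow_pickle=True)
E
```

```text
tcp [528.9  97.2 249.4] toolx 82.43 zaxis [-1.5e-03  1.0e-04 -1.0e+00] go mm [0. 0. 0.] rz None
```

View pics/w2.png

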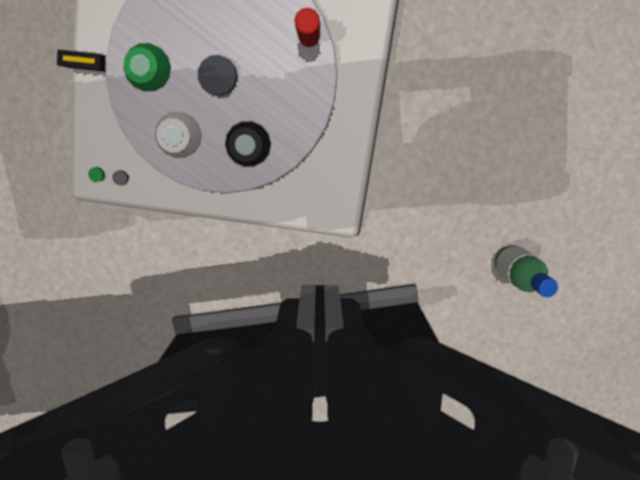

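The turret clicked: the green top at (143,66) stands beside the pointer line (64–96, 58–63), with white at (173,134), black at (245,145) and the pin at (307,28). I'll measure the target precisely.

```bash
python3 - <<'E'
from c import *
c=np.load("w2.npy",allow_pickle=True).item(); w1=np.load("w1.npy",allow_pickle=True).item()
for n,w,box in(("w1",w1,(130,215,190,260)),("w2",c,(50,45,110,75))):
    m=np.zeros((480,640),np.uint8); x0,y0,x1,y1=box; m[y0:y1,x0:x1]=mask(w,18,38,80,60)[y0:y1,x0:x1]
    v,u=np.nonzero(m); P=onplane(w,np.c_[u,v],.061)[:,:2]; mu=P.mean(0); d=np.linalg.svd(P-mu)[2][0]
    print(n,"yellow",mu.round(4),"ang",np.degrees(np.arctan2(d[1],d[0]))%180,len(P))
e=onplane(c,[(74,199),(358,235)],.046)[:,:2]; d=e[1]-e[0]; print("edge ang",np.degrees(np.arctan2(d[1],d[0]))%180)
# green stop: light top face
x0,y0,x1,y1=118,36,176,96
q=cv2.cvtColor(c["color"],cv2.COLOR_RGB2HSV)[y0:y1,x0:x1]; g=cv2.inRange(q,(40,40,100),(90,255,255)); n=cv2.inRange(q,(40,20,150),(90,190,255))
for nm,m in(("all",g),("light",n)): print(nm,[(b[0],b[1][0]+x0,b[1][1]+y0,b[2]) for b in blobs(m,30)[:2]])
P=onplane(c,[(143,66),(173,134),(245,145)],.074)[:,:2]
A=np.c_[2*P,np.ones(3)]; s=np.linalg.solve(A,(P**2).sum(1)); print("axis",s[:2],np.sqrt(s[2]+s[:2]@s[:2]),P.round(4).tolist())
for p in P: print(np.degrees(np.arctan2(*(p-s[:2])[::-1])))
big=cv2.resize(cv2.cvtColor(c["color"],cv2.COLOR_RGB2BGR)[30:180,40:260],None,fx=3.6,fy=3.6,interpolation=cv2.INTER_CUBIC); cv2.imwrite("pics/z2.png",big)
E
```

```text
w1 yellow [0.3702 0.2351] ang 163.9108434788164 196
w2 yellow [0.3703 0.2349] ang 164.80636272775155 236
edge ang 164.98745938643407
all [(981, 139.8, 64.1, [5, 9, 35, 38])]
light [(316, 139.2, 63.9, [12, 18, 19, 21])]
axis [0.47131748 0.20554602] 0.05076691747058087 [[0.4225, 0.2193], [0.4341, 0.171], [0.4835, 0.1563]]
164.25129723259403
-137.1692839244192
-76.12491185228372
```

View pics/z2.png

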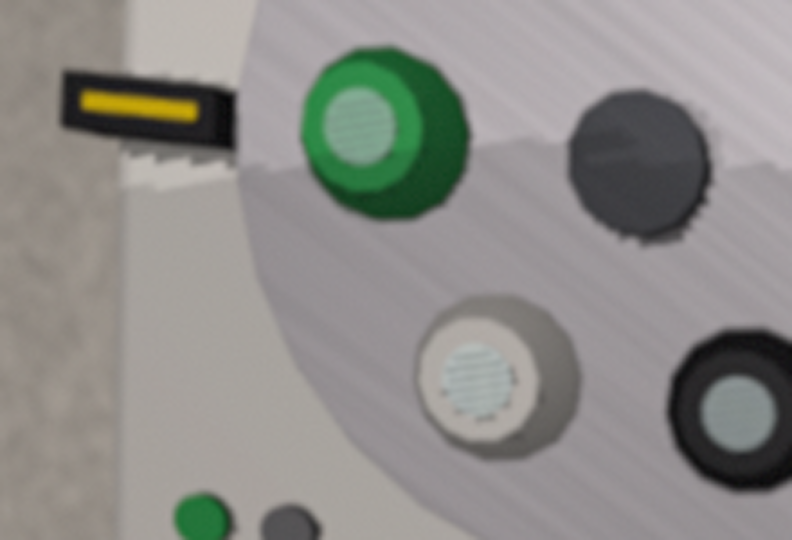

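```bash
python3 - <<'E'
from c import *
togo((.486,-.285),.25,32)
c=np.load("w2.npy",allow_pickle=True).item()
print(onplane(c,[(140.3,65.3)],.074))
E
```

```text
tcp [528.9  97.3 249.4] toolx 82.45 zaxis [-0.0016 -0.     -1.    ] go mm [-384.6    7.7   -0.5] rz 0.881
[[0.42066166 0.22008913 0.074     ]]
```

Call:
play_rows(xyz=[[-20, 0, 0], [-60, 1, 0], [-105, 2, 0], [-150, 3, 0], [-200, 4, 0], [-250, 5, 0], [-300, 6, 0], [-345, 7, 0], [-375, 8, 0], [-385, 8, 0]], rot=[[0, 0, 0.05], [0, 0, 0.14], [0, 0, 0.24], [0, 0, 0.34], [0, 0, 0.45], [0, 0, 0.56], [0, 0, 0.68], [0, 0, 0.79], [0, 0, 0.86], [0, 0, 0.88]], grip=[0, 0, 0, 0, 0, 0, 0, 0, 0, 0])

```text
time_s: 7.95
eef_pos: [0.4871, -0.2853, 0.2495]
eef_rot: [-0.001, 0.961, 0.276, -0.0]
wrist_force: [0.6, 0.1, 0.7]
opening: 0.006
grasp_force: 0.0
```

```bash
cat > d.py <<'E'
from c import *
import sys
togo()
c=shot("wrist"); save(c,sys.argv[1]+".png"); np.save(sys.argv[1]+".npy",c,allow_pickle=True)
for b in blobs(mask(c,100,128,110,50)): print(b)
t=shot("top")
for b in blobs(mask(t,45,85,60,40),20): print("green",b,onplane(t,b[1],.074).round(4))
E
python3 d.py w3
```

```text
tcp [ 487.1 -285.3  249.5] toolx 32.0 zaxis [-7.e-04  1.e-03 -1.e+00] go mm [0. 0. 0.] rz None
(2187, [322.8, 148.0], [291, 110, 64, 80])
green (193, [177.2, 319.0], [168, 311, 18, 17]) [[0.4209 0.218  0.074 ]]
green (100, [465.3, 253.9], [461, 248, 13, 16]) [[ 0.5433 -0.3383  0.074 ]]
green (95, [284.1, 182.7], [277, 175, 14, 13]) [[0.688  0.0162 0.074 ]]
green (64, [129.5, 270.6], [120, 245, 19, 55]) [[0.5137 0.3138 0.074 ]]
green (30, [213.6, 352.4], [211, 350, 6, 6]) [[0.3584 0.1469 0.074 ]]
```

View pics/w3.png

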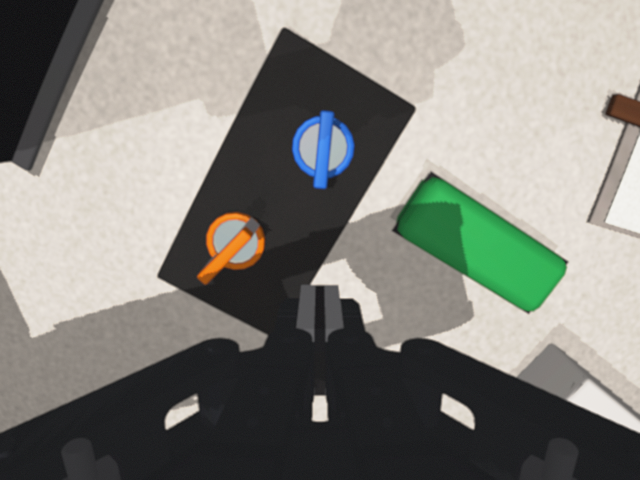

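The wrist view shows the blue bar from (327,112) to (320,188), ring centred about (323,146); the orange bar is clear at (228,253) and the case lies to the right.

```bash
cat > e.py <<'E'
from c import *
def bar(w):  # brighter/uniform bar: fit min-area rect of the blue after opening out the thin ring
    m=mask(w,100,128,110,50); b=blobs(m)[0]; n,l,st,ce=cv2.connectedComponentsWithStats(m)
    i=[k for k in range(1,n) if st[k,4]==b[0]][0]; m=(l==i).astype(np.uint8)
    m=cv2.morphologyEx(m,cv2.MORPH_OPEN,cv2.getStructuringElement(cv2.MORPH_ELLIPSE,(9,9)))
    k=max(cv2.findContours(m,cv2.RETR_EXTERNAL,cv2.CHAIN_APPROX_NONE)[0],key=cv2.contourArea)
    r=cv2.minAreaRect(k); B=cv2.boxPoints(r); L=[np.linalg.norm(B[1]-B[0]),np.linalg.norm(B[2]-B[1])]
    e=(B[0]+B[1],B[2]+B[3]) if L[0]<L[1] else (B[1]+B[2],B[3]+B[0])
    E=np.array(e)/2; E=E[np.argsort(E[:,1])]; 
    return r,E
def rep(w,z=.066):
    r,E=bar(w); P=onplane(w,E,z); d=P[0]-P[1]
    print("rect",np.round(r[0],1),np.round(r[1],1),"ends",E.round(1).tolist(),"mid",P.mean(0).round(4),"len",np.linalg.norm(d).round(4),"ang",np.degrees(np.arctan2(d[1],d[0])).round(2)); return r,E,P
E
python3 - <<'E'
from e import *
w=np.load("w3.npy",allow_pickle=True).item(); r,E,P=rep(w)
togo(P.mean(0)[:2]-.018*np.array([np.cos(np.radians(28)),np.sin(np.radians(28))]),.20,28)
E
```

```text
rect [323.3 149.3] [21.2 79.3] ends [[326.29998779296875, 109.80000305175781], [320.3999938964844, 188.89999389648438]] mid [ 0.5298 -0.262   0.066 ] len 0.0566 ang 27.87
tcp [ 487.3 -284.3  249.7] toolx 32.12 zaxis [-6.e-04  1.e-03 -1.e+00] go mm [29.9  2.5 49.7] rz 0.072
```

Call:
play_rows(xyz=[[4, 0, 8], [8, 1, 16], [12, 1, 24], [16, 1, 32], [20, 2, 40], [23, 2, 46], [25, 2, 50], [25, 2, 50], [25, 2, 50], [25, 2, 50]], rot=[[0, 0, 0.01], [0, 0, 0.02], [0, 0, 0.04], [0, 0, 0.06], [0, 0, 0.07], [0, 0, 0.07], [0, 0, 0.07], [0, 0, 0.07], [0, 0, 0.07], [0, 0, 0.07]], grip=[0, 0, 0, 0, 0, 0, 0, 0, 0, 0])

```text
time_s: 9.3
eef_pos: [0.5098, -0.2728, 0.2007]
eef_rot: [0.0, 0.97, 0.243, 0.0]
wrist_force: [0.5, -0.3, -0.1]
opening: -0.0
grasp_force: 0.0
```

```bash
python3 d.py w4|head -3; python3 - <<'E'
from e import *
a=np.load("w3.npy",allow_pickle=True).item();b=np.load("w4.npy",allow_pickle=True).item()
ra,Ea,_=rep(a); rb,Eb,P=rep(b)
X=[tri(a,Ea[i],b,Eb[i]) for i in(0,1)]; print("tri",np.round(X,4).tolist())
s=np.load("w4.npy",allow_pickle=True).item()
v,u=int(rb[0][1]),int(rb[0][0]); dep=b["depth"][v-2:v+3,u-2:u+3]; print("depth z",np.median(dep))
z=np.median(dep); K=np.array(b["camera_matrix"]); o,d=rays(b,[rb[0]]); print(o+d*z)
M=P.mean(0); d=P[0]-P[1]; A=np.degrees(np.arctan2(d[1],d[0])); togo(M[:2],.06,A)
E
```

```text
tcp [ 509.8 -272.8  200.7] toolx 28.11 zaxis [ 5.e-04 -4.e-04 -1.e+00] go mm [0. 0. 0.] rz None
(2801, [318.0, 190.0], [283, 150, 71, 90])
green (194, [177.2, 319.0], [168, 311, 18, 17]) [[0.4209 0.218  0.074 ]]
rect [323.3 149.3] [21.2 79.3] ends [[326.29998779296875, 109.80000305175781], [320.3999938964844, 188.89999389648438]] mid [ 0.5298 -0.262   0.066 ] len 0.0566 ang 27.87
rect [311.5 194.9] [89.8 52.8] ends [[305.8999938964844, 150.39999389648438], [317.1000061035156, 239.5]] mid [ 0.5279 -0.258   0.066 ] len 0.0565 ang 34.95
tri [[0.5533, -0.2454, 0.0987], [0.5043, -0.275, 0.0635]]
depth z 0.26182535
[[ 0.52812894 -0.2577865   0.06343763]]
tcp [ 509.7 -272.8  200.6] toolx 28.11 zaxis [ 4.e-04 -3.e-04 -1.e+00] go mm [ 23.   -4.5 140.6] rz -0.119
```

View pics/w4.png

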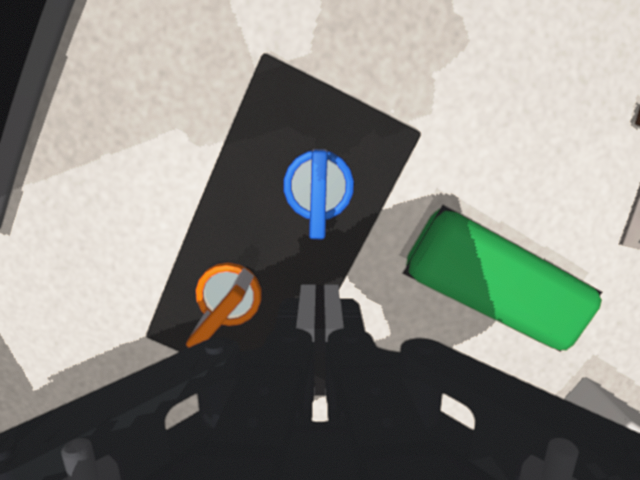

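The bar runs from about (319,150) to (317,239), nearly straight along tool x; the ring contaminated that fit, so I'll redo it with a larger opening.

```bash
sed -i 's/def bar(w):/def bar(w,n0=11):/; s/(9,9)/(n0,n0)/; s/def rep(w,z=.066):/def rep(w,z=.066,n0=11):/; s/r,E=bar(w)/r,E=bar(w,n0)/' e.py; python3 - <<'E'
from e import *
a=np.load("w3.npy",allow_pickle=True).item();b=np.load("w4.npy",allow_pickle=True).item()
for na,nb in((9,11),(11,13)):
    ra,Ea,_=rep(a,n0=na); rb,Eb,P=rep(b,n0=nb)
    X=np.array([tri(a,Ea[i],b,Eb[i]) for i in(0,1)]); d=X[0]-X[1]; print("tri",X.round(4).tolist(),X.mean(0),np.degrees(np.arctan2(d[1],d[0])))
M=P.mean(0); d=P[0]-P[1]; A=np.degrees(np.arctan2(d[1],d[0])); togo(M[:2],.060,A)
E
```

```text
rect [323.3 149.3] [21.2 79.3] ends [[326.29998779296875, 109.80000305175781], [320.3999938964844, 188.89999389648438]] mid [ 0.5298 -0.262   0.066 ] len 0.0566 ang 27.87
rect [317.3 194.5] [22.1 89.2] ends [[318.1000061035156, 149.89999389648438], [316.6000061035156, 239.0]] mid [ 0.5299 -0.261   0.066 ] len 0.0561 ang 27.15
tri [[0.5549, -0.2485, 0.0644], [0.504, -0.275, 0.0616]] [ 0.52944039 -0.26175491  0.06298354] 27.525610262730968
rect [323.3 149.3] [18.5 79.3] ends [[326.79998779296875, 109.80000305175781], [319.79998779296875, 188.8000030517578]] mid [ 0.5298 -0.262   0.066 ] len 0.0566 ang 26.99
rect [317.5 194.5] [89. 21.] ends [[317.5, 150.0], [317.5, 239.0]] mid [ 0.5299 -0.2611  0.066 ] len 0.056 ang 28.08
tri [[0.5549, -0.2485, 0.0669], [0.5039, -0.2752, 0.0603]] [ 0.52935228 -0.2618396   0.063578  ] 27.574655583001224
tcp [ 509.7 -272.8  200.6] toolx 28.11 zaxis [ 4.e-04 -3.e-04 -1.e+00] go mm [ 23.3  -0.8 140.6] rz 0.001
```

Call:
play_rows(xyz=[[8, 0, 0], [16, -1, 0], [23, -1, 10], [23, -1, 30], [23, -1, 55], [23, -1, 80], [23, -1, 105], [23, -1, 125], [23, -1, 137], [23, -1, 141]], rot=[[0, 0, 0.01], [0, 0, 0.01], [0, 0, 0.01], [0, 0, 0.01], [0, 0, 0.01], [0, 0, 0.01], [0, 0, 0.01], [0, 0, 0.01], [0, 0, 0.01], [0, 0, 0.01]], grip=[0.6, 0.6, 0.6, 0.6, 0.6, 0.6, 0.6, 0.6, 0.6, 0.6])

```text
time_s: 10.65
eef_pos: [0.5293, -0.2607, 0.0585]
eef_rot: [-0.0, 0.971, 0.238, -0.0]
wrist_force: [-0.7, 0.2, 0.7]
opening: 0.6
grasp_force: 0.0
```

Call:
play_rows(xyz=[[0, 0, 0], [0, 0, 0], [0, 0, 0], [0, 0, 0], [0, 0, 0], [0, 0, 0], [0, 0, 0], [0, 0, 0], [0, 0, 0], [0, 0, 0]], rot=[[0, 0, 0], [0, 0, 0], [0, 0, 0], [0, 0, 0], [0, 0, 0], [0, 0, 0], [0, 0, 0], [0, 0, 0], [0, 0, 0], [0, 0, 0]], grip=[0.45, 0.3, 0.2, 0.1, 0, 0, 0, 0, 0, 0])

```text
time_s: 11.9
eef_pos: [0.53, -0.2612, 0.0601]
eef_rot: [0.0, 0.971, 0.238, 0.0]
wrist_force: [-0.4, 1.0, 5.5]
opening: 0.105
grasp_force: 59.2
```

Call:
play_rows(xyz=[[0, 0, -3], [0, 0, -10], [0, 0, -25], [0, 0, -50], [0, 0, -80], [0, 0, -110], [0, 0, -140], [0, 0, -165], [0, 0, -182], [0, 0, -190]], rot=[[0, 0, 0], [0, 0, 0], [0, 0, 0], [0, 0, 0], [0, 0, 0], [0, 0, 0], [0, 0, 0], [0, 0, 0], [0, 0, 0], [0, 0, 0]], grip=[0, 0, 0, 0, 0, 0, 0, 0, 0, 0])

```text
time_s: 13.15
eef_pos: [0.5298, -0.2611, 0.2507]
eef_rot: [0.001, 0.971, 0.238, 0.001]
wrist_force: [-0.6, -0.0, -0.7]
opening: 0.102
grasp_force: 58.4
```

```bash
python3 - <<'E'
from e import *
togo((.421,.2203),.25,-15.3)
c=shot("wrist"); save(c,"w5.png"); np.save("w5.npy",c,allow_pickle=True); s=shot("scene"); np.save("s5.npy",s,allow_pickle=True)
a=cv2.cvtColor(c["color"],cv2.COLOR_RGB2BGR)[140:440,220:420]
P=proj(s,tcpT()[:3,3])[0].astype(int); print(P); b=cv2.cvtColor(s["color"],cv2.COLOR_RGB2BGR)[max(P[1]-40,0):P[1]+60,P[0]-50:P[0]+50]
f=lambda q:cv2.resize(q,(int(q.shape[1]*560/q.shape[0]),560),interpolation=cv2.INTER_CUBIC)
a,b=f(a),f(b); cv2.imwrite("pics/ab.png",np.hstack([a,b])[:,:800])
E
```

```text
tcp [ 529.8 -261.1  250.7] toolx 27.55 zaxis [ 0.0013 -0.001  -1.    ] go mm [ 1.262e+02 -4.771e+02  1.000e-01] rz 0.748
[215 133]
```

View pics/ab.png

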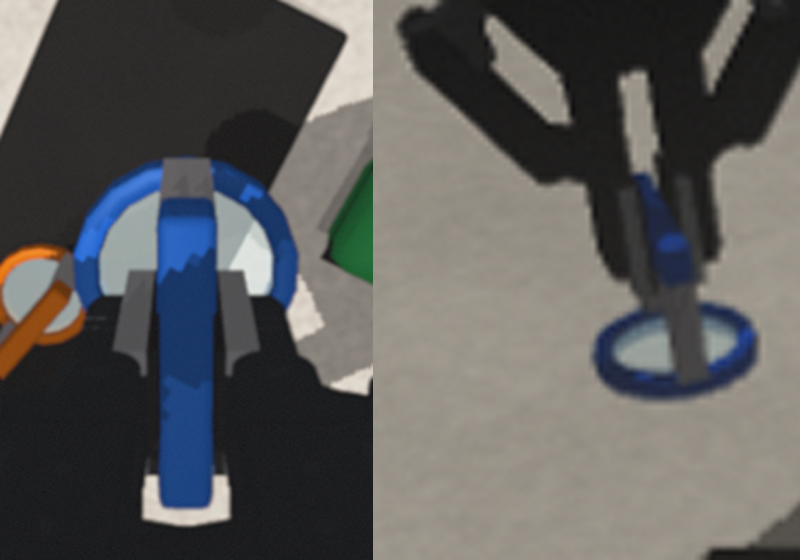

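The carrier is held squarely (bar parallel to the pads, ring level in both crops). Carrying it over now.

Call:
play_rows(xyz=[[4, -14, 0], [11, -42, 0], [21, -80, 0], [33, -123, 0], [45, -170, 0], [57, -217, 0], [70, -264, 0], [82, -311, 0], [94, -355, 0], [104, -393, 0]], rot=[[0, 0, 0.02], [0, 0, 0.07], [0, 0, 0.13], [0, 0, 0.19], [0, 0, 0.27], [0, 0, 0.34], [0, 0, 0.41], [0, 0, 0.49], [0, 0, 0.56], [0, 0, 0.62]], grip=[0, 0, 0, 0, 0, 0, 0, 0, 0, 0])

```text
time_s: 14.5
eef_pos: [0.438, 0.1377, 0.2482]
eef_rot: [-0.0, 0.998, -0.07, -0.001]
wrist_force: [1.1, 0.4, -0.8]
opening: 0.104
grasp_force: 58.4
```

```bash
python3 - <<'E'
from e import *
from scipy.optimize import fsolve
togo((.421,.2203),.20,-15.3)
c=np.load("w5.npy",allow_pickle=True).item(); H=np.array(c["hand_eye"]); k=dict(c); k["T"]=H
px=[(320.2,247.1),(319.6,411.5),(320,224)]
body=np.array([[28,54],[-28,54],[26,0]])/1e3
def f(p):
    x0,z0,th=p; r=[]
    for (bx,bz),q in zip(body,px):
        bz=bz-.047  # rel to grasp centre, up
        X=x0+bx*np.cos(th)+bz*np.sin(th); Z=z0-(bz*np.cos(th)-bx*np.sin(th))
        r.append((proj(k,[X,0,Z])[0,1]-q[1])/400)
    return r
s=fsolve(f,[0,0,0]); print("x0,z0 mm",s[:2]*1e3,"pitch deg",np.degrees(s[2]),f(s))
for q in px[:2]: print(onplane(k,q,-.007)[0]*1e3)
E
```

```text
tcp [438.  137.7 248.2] toolx -8.09 zaxis [-2.e-03  2.e-04 -1.e+00] go mm [-28.4 -79.3  48.3] rz 0.126
x0,z0 mm [1.48215769 2.73921861] pitch deg 3.5999112467494916 [np.float64(1.0160761121369432e-14), np.float64(3.836930773104541e-15), np.float64(1.6342482922482305e-15)]
[31.18372684  0.26374061 -7.        ]
[-25.24712018   0.1318149   -7.        ]
```

Call:
play_rows(xyz=[[-4, -10, 6], [-8, -22, 13], [-12, -34, 21], [-16, -46, 28], [-20, -57, 35], [-24, -67, 41], [-27, -75, 46], [-28, -79, 48], [-28, -79, 48], [-28, -79, 48]], rot=[[0, 0, 0.02], [0, 0, 0.04], [0, 0, 0.06], [0, 0, 0.08], [0, 0, 0.1], [0, 0, 0.11], [0, 0, 0.12], [0, 0, 0.126], [0, 0, 0.126], [0, 0, 0.126]], grip=[0, 0, 0, 0, 0, 0, 0, 0, 0, 0])

```text
time_s: 15.75
eef_pos: [0.4234, 0.2176, 0.2015]
eef_rot: [-0.0, 0.991, -0.132, 0.0]
wrist_force: [-0.4, 0.6, -0.2]
opening: 0.104
grasp_force: 58.5
```

```bash
python3 - <<'E'
from e import *
togo((.421,.2203),.131,-15.3)
f=lambda q:cv2.resize(cv2.cvtColor(q,cv2.COLOR_RGB2BGR),None,fx=4,fy=4,interpolation=cv2.INTER_CUBIC)
T=tcpT(); out=[]
for n in("scene","top","wrist"):
    c=shot(n); np.save(n+"6.npy",c,allow_pickle=True); P=proj(c,T[:3,3]-[0,0,.02])[0].astype(int); print(n,P)
    x0,y0=max(P[0]-50,0),max(P[1]-60,0)
    if n=="wrist": save(c,"w6.png")
    else: out.append(f(c["color"][y0:y0+120,x0:x0+100])); print("origin",x0,y0)
cv2.imwrite("pics/c6.png",np.hstack(out))
E
```

```text
tcp [423.4 217.6 201.5] toolx -15.2 zaxis [ 4.e-04 -0.e+00 -1.e+00] go mm [-3.1 -2.  70.5] rz 0.002
scene [478 145]
origin 428 85
top [158 318]
origin 108 258
wrist [318 307]
```

View pics/c6.png

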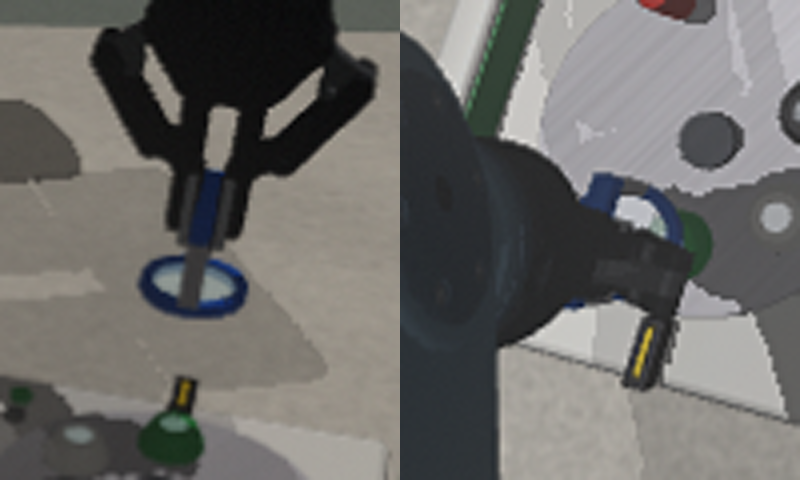

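```bash
cat > k.py <<'E'
from e import *
def cloud(c,m):
    v,u=np.nonzero(m&(c["depth"]>0)); o,d=rays(c,np.c_[u,v]); return o+d*c["depth"][v,u][:,None]
def fit(P,n):
    for _ in range(8):
        A=np.c_[P[:,:2]-P[:,:2].mean(0),np.ones(len(P))]; s=np.linalg.lstsq(A,P[:,2],rcond=None)[0]; r=P[:,2]-A@s; k=abs(r)<max(.0008,1.5*np.median(abs(r)))
        if k.all(): break
        P=P[k]
    return s,len(P),r.std()
def tilt(c,n,T):
    m=np.ones((480,640),bool); P=np.empty((0,3)); 
    v,u=np.nonzero(c["depth"]>0); o,d=rays(c,np.c_[u,v]); P=o+d*c["depth"][v,u][:,None]
    L=(P-T[:3,3])@T[:3,:3]   # tool frame
    hs=cv2.cvtColor(c["color"],cv2.COLOR_RGB2HSV)[v,u]; blue=(hs[:,0]>100)&(hs[:,0]<128)&(hs[:,1]>110)
    r=np.hypot(L[:,0],L[:,1])
    k=(r<.021)&(abs(L[:,1])>.009)&(L[:,2]>.028)&(L[:,2]<.055)&~blue
    print(n,"lens pts",k.sum(),end=" ")
    if k.sum()>20: s,N,e=fit(L[k],n); print("tilt deg about y,x",np.degrees(s[:2]).round(2),"z",s[2].round(4),N,e.round(5))
    k=(r<.035)&(L[:,2]>.028)&(L[:,2]<.06)&blue
    if k.sum()>20:
        Q=L[k]; print(" ring pts",k.sum(),"x",Q[:,0].min().round(4),Q[:,0].max().round(4),"y",Q[:,1].min().round(4),Q[:,1].max().round(4),"z",np.percentile(Q[:,2],[2,25,50,98]).round(4)); s,N,e=fit(Q,n); print("  ring tilt",np.degrees(s[:2]).round(2),s[2].round(4),N,e.round(5))
    k=(r<.04)&(abs(L[:,1])<.009)&(abs(L[:,2])<.012)&blue
    if k.sum()>5: Q=L[k]; print(" bar",k.sum(),Q.min(0).round(4),Q.max(0).round(4)); s,N,e=fit(Q,n); print("  bar",np.degrees(s[:2]).round(2))
E
python3 - <<'E'
from k import *
T=tcpT()
for n in("scene","top","wrist"): tilt(np.load(n+"6.npy",allow_pickle=True).item(),n,T)
c=np.load("w5.npy",allow_pickle=True).item(); tilt(c,"w5",c["T"]@np.linalg.inv(np.array(c["hand_eye"])))
E
```

```text
scene lens pts 68 tilt deg about y,x [-0.93  0.29] z 0.0427 45 0.00038
 ring pts 136 x -0.0234 0.0277 y -0.0229 0.0258 z [0.039  0.0407 0.0414 0.0466]
  ring tilt [1.74 0.25] 0.0412 55 0.0004
 bar 89 [-0.0235 -0.0026 -0.0071] [0.031  0.0065 0.0063]
  bar [ 2.69 -1.69]
top lens pts 23 tilt deg about y,x [-27.53 -13.91] z 0.0438 14 0.00033
 ring pts 45 x -0.0233 0.0245 y -0.0214 0.023 z [0.0387 0.0404 0.0412 0.0439]
  ring tilt [-4.01  1.21] 0.041 18 0.00036
 bar 65 [-0.0262 -0.0052 -0.0072] [0.0278 0.0044 0.0048]
  bar [-2.06 15.07]
wrist lens pts 1875 tilt deg about y,x [-0.67  0.01] z 0.0435 1453 0.0004
 ring pts 2183 x -0.0082 0.0252 y -0.0246 0.025 z [0.0399 0.0408 0.0412 0.044 ]
  ring tilt [0.6  0.09] 0.0413 1507 0.00039
 bar 4938 [-0.0273 -0.0053 -0.012 ] [0.0286 0.0059 0.0098]
  bar [ 0.8  -0.24]
w5 lens pts 1845 tilt deg about y,x [-0.11 -0.12] z 0.0435 1468 0.0004
 ring pts 2369 x -0.0088 0.0257 y -0.0256 0.025 z [0.04   0.0409 0.0413 0.0463]
  ring tilt [ 1.02 -0.09] 0.0413 1499 0.00039
 bar 4970 [-0.0275 -0.0056 -0.0116] [0.0282 0.0058 0.012 ]
  bar [ 0.83 -0.17]
```

```bash
python3 - <<'E'
from k import *
T=tcpT(); print(T[:3,3])
def pts(c,h0,h1,smin=60):
    v,u=np.nonzero((mask(c,h0,h1,smin,40)>0)&(c["depth"]>0)); o,d=rays(c,np.c_[u,v]); return o+d*c["depth"][v,u][:,None]
for n in("scene6","top6","w2","w1"):
    c=np.load(n+".npy",allow_pickle=True).item()
    P=pts(c,40,90); Q=P[(np.hypot(P[:,0]-(.421 if n!="w1" else .459),P[:,1]-(.22 if n!="w1" else .2555))<.025)&(P[:,2]>.058)&(P[:,2]<.08)]
    print(n,"green",len(Q),"min",Q.min(0).round(4) if len(Q) else '',"max",Q.max(0).round(4) if len(Q) else '', "top mean",Q[Q[:,2]>.0715].mean(0).round(4) if len(Q) else '')
    Y=pts(c,18,38,80); Y=Y[np.hypot(Y[:,0]-.37,Y[:,1]-.235)<.025]
    if len(Y): print("   yellow",Y.mean(0).round(4),len(Y))
    if n in("scene6","top6"):
        B=pts(c,100,128,110); L=(B-T[:3,3])@T[:3,:3]; B=B[(np.hypot(L[:,0],L[:,1])<.035)&(L[:,2]>.036)&(L[:,2]<.05)]
        e=cv2.minEnclosingCircle((B[:,:2]*1e3).astype(np.float32)); print("   ring circle",e,"vs tcp",(np.array(e[0])-T[:2,3]*1e3).round(1))
E
```

```text
[0.42341027 0.21755609 0.20151407]
scene6 green 152 min [0.4081 0.2033 0.0599] max [0.4387 0.2373 0.0755] top mean [0.4218 0.2179 0.0734]
   yellow [0.3683 0.234  0.0609] 19
   ring circle ((424.7898254394531, 214.4671630859375), 26.669387817382812) vs tcp [ 1.4 -3.1]
top6 green 78 min [0.4075 0.2058 0.0598] max [0.436  0.2201 0.0766] top mean [0.4246 0.2129 0.0732]
   yellow [0.37   0.237  0.0601] 26
   ring circle ((424.2395935058594, 216.82313537597656), 24.576059341430664) vs tcp [ 0.8 -0.7]
w2 green 1435 min [0.4053 0.2043 0.0596] max [0.4369 0.2359 0.0751] top mean [0.4211 0.2205 0.0729]
   yellow [0.3699 0.2351 0.0602] 255
w1 green 1284 min [0.4418 0.2409 0.0619] max [0.4734 0.2726 0.0754] top mean [0.4574 0.2571 0.0729]
   yellow [0.3701 0.235  0.0602] 220
```

Call:
play_rows(xyz=[[-1, -1, 0], [-2.5, -1.5, 5], [-3.5, -2, 15], [-3.5, -2, 27], [-3.5, -2, 39], [-3.5, -2, 50], [-3.5, -2, 59], [-3.5, -2, 65], [-3.5, -2, 68], [-3.5, -2, 69.5]], rot=[[0, 0, 0.005], [0, 0, 0.005], [0, 0, 0.005], [0, 0, 0.005], [0, 0, 0.005], [0, 0, 0.005], [0, 0, 0.005], [0, 0, 0.005], [0, 0, 0.005], [0, 0, 0.005]], grip=[0, 0, 0, 0, 0, 0, 0, 0, 0, 0])

```text
time_s: 17.15
eef_pos: [0.4205, 0.2207, 0.1318]
eef_rot: [-0.0, 0.991, -0.135, 0.0]
wrist_force: [-0.4, -0.4, -0.4]
opening: 0.109
grasp_force: 58.5
```

```bash
python3 - <<'E'
from k import *
T=tcpT(); togo((.4205,.2204),.132,-15.5); print(readout.get_obs()["time_s"])
s=shot("scene"); t=shot("top"); w=shot("wrist"); np.save("s7.npy",s,allow_pickle=True); np.save("t7.npy",t,allow_pickle=True); np.save("w7.npy",w,allow_pickle=True)
P=proj(s,T[:3,3]-[0,0,.04])[0].astype(int); print(P)
x0,y0=P[0]-40,P[1]-55; a=cv2.resize(cv2.cvtColor(s["color"],cv2.COLOR_RGB2BGR)[y0:y0+110,x0:x0+75],None,fx=5.3,fy=5.3,interpolation=cv2.INTER_CUBIC); print("o",x0,y0)
b=cv2.resize(cv2.cvtColor(w["color"],cv2.COLOR_RGB2BGR)[140:440,220:420],(388,a.shape[0]),interpolation=cv2.INTER_CUBIC)
cv2.imwrite("pics/f7.png",np.hstack([a,b]))
# relative in scene: ring ellipse (blue, low), green blob
q=mask(s,100,128,110,50); q[:, :P[0]-30]=0; q[:,P[0]+30:]=0; print(blobs(q,5))
g=mask(s,40,90,60,40); g[:, :P[0]-30]=0; g[:,P[0]+30:]=0; print(blobs(g,5))
for n,c in(("scene",s),("wrist",w)): tilt(c,n,T)
E
```

```text
tcp [420.5 220.7 131.8] toolx -15.48 zaxis [ 3.e-04  1.e-04 -1.e+00] go mm [ 0.1  0.2 -0.2] rz 0.0
17.15
[473 183]
o 433 128
[(127, [472.1, 186.9], [460, 178, 25, 16]), (74, [474.6, 167.8], [471, 158, 8, 19])]
[(107, [470.2, 196.4], [463, 192, 16, 9])]
scene lens pts 65 tilt deg about y,x [-0.87  0.86] z 0.0434 33 0.00039
 ring pts 128 x -0.0252 0.0283 y -0.0225 0.0258 z [0.039  0.0406 0.0415 0.0475]
  ring tilt [3.99 0.3 ] 0.0414 41 0.00042
 bar 85 [-0.0295 -0.0025 -0.0072] [0.0307 0.0065 0.0073]
  bar [ 2.55 -1.56]
wrist lens pts 1874 tilt deg about y,x [-0.27 -0.02] z 0.0435 1493 0.0004
 ring pts 2269 x -0.0084 0.0251 y -0.0246 0.0255 z [0.0399 0.0408 0.0412 0.0444]
  ring tilt [0.87 0.05] 0.0413 1542 0.00039
 bar 4962 [-0.0275 -0.0053 -0.012 ] [0.0285 0.0058 0.0095]
  bar [ 0.83 -0.09]
```

View pics/f7.png

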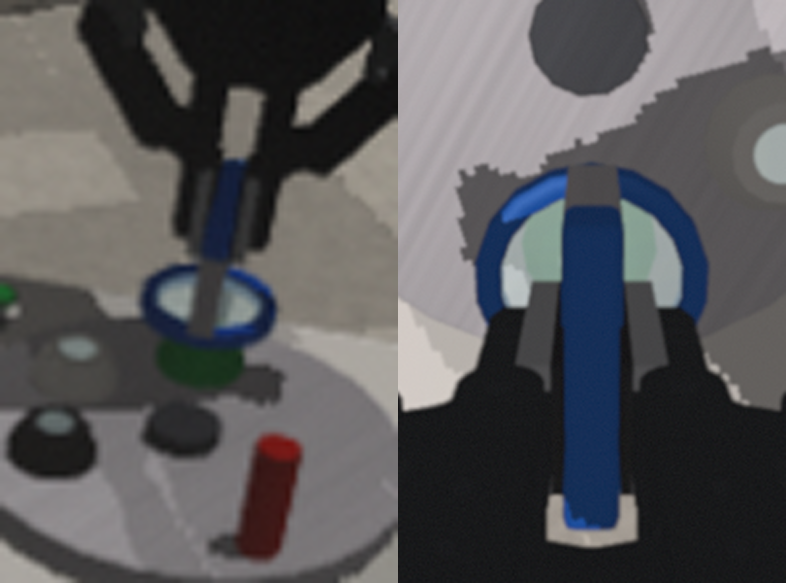

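The final view shows the carrier clear above the green stop; through the lens, the green is symmetric about the bar (522–656 around 589, bar at 592). I'll run a relative check in the scene camera.

```bash
python3 - <<'E'
from k import *
s=np.load("s7.npy",allow_pickle=True).item(); w=np.load("w7.npy",allow_pickle=True).item(); T=tcpT()
a=np.linspace(0,2*np.pi,200); C=np.c_[np.cos(a),np.sin(a),0*a]
def bb(c,ctr,r): p=proj(c,np.array(ctr)+C*r); return p.min(0).round(1),p.max(0).round(1)
x,y=T[:2,3]
print("scene ring pred",bb(s,(x,y,.0915),.026),bb(s,(x,y,.0835),.026)); print("scene green foot pred",bb(s,(x,y,.06),.017), "px/10mm",proj(s,[[x,y,.06],[x+.01,y,.06],[x,y+.01,.06]]).round(2).tolist())
s2=shot("scene") if 0 else None
w_=bb(w,(x,y,.0735),.012),bb(w,(x,y,.06),.017); print("wrist green top/foot pred (crop scale 1.943)",[[(q-[220,140])*1.942 for q in k] for k in w_])
g=mask(w,40,100,25,60); g[:140]=0; g[300:]=0; g[:,:250]=0; g[:,380:]=0; print([b for b in blobs(g,20)])
d=np.load("s7.npy",allow_pickle=True).item()
E
```

```text
scene ring pred (array([460.1, 177. ]), array([486.1, 190.9])) (array([459.5, 180.3]), array([485.4, 194.2]))
scene green foot pred (array([462.4, 192.1]), array([479.1, 201.3])) px/10mm [[470.7, 196.61], [471.4, 199.34], [475.56, 196.75]]
wrist green top/foot pred (crop scale 1.943) [[array([140.9892, 209.1534]), array([242.1674, 304.6998])], [array([124.4822, 174.5858]), array([258.6744, 301.981 ])]]
[(731, [295.4, 265.1], [284, 243, 22, 43]), (611, [342.8, 264.5], [334, 243, 19, 43])]
```

```bash
python3 -c "
from bench import ctrl
print(ctrl.hand_in())"
```

```text
the job is handed in; nothing more can be done
None
```

I turned the turret one click so the green stop is at the pointer, then handed in with the blue carrier held level over it. It is centred to within about 1 mm, its bar is within about 1° of the yellow line, and there is about 1 cm of air below it.

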